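# Gauge both gaps of a sprung test cell

## Task

Take the flat-handled tapered feeler gauge out of its stand and lower it, blade down, into the gap between the cell's core and its wide sprung plate until it drags snugly; pause there for a second, lift it clear, give it a quarter turn and slide it the same way into the gap at the narrow sprung plate. Finish while still holding the gauge in that second gap at the depth where it drags, with the blade upright, touching core and plate and the plate pressed back a few millimetres at most. Do not force it, and leave the round-headed pin gauge and everything else where they are.

Things in the scene. Friction and masses are not known exactly. Their poses are not given: they have to be found in the camera images.
- gauge: Tapered feeler gauge with a flat handle, 100 to 170 g, hanging upright in one slot of the stand. Origin: middle of the blade's lower tip; z up to the handle, x across thickness, y across width; symmetric. Steel blade 80 mm long, 24 mm wide, an even double-sided wedge from 2.5 mm thick at the tip to 12.1 mm at the handle. Handle (black) from 80 to 125 mm above the tip.
- gauge_handle (a point): Centre of the gauge's flat black handle, 102.5 mm above the blade tip, axes as the gauge. The handle measures 16 mm (x) by 40 mm (y) by 45 mm (z); grip it from above across the 16 mm.
- stand: Fixed white gauge stand, 60 (x) by 140 (y) by 88 mm (z), origin at the centre of its underside. Through slots at y = +37 and -37 mm, each 15 (x) by 29 mm (y): the gauge hangs in one (which one varies), handle on the stand's top and tip 8 mm above the bench; the pin gauge hangs in the other.
- pin: Bystander: pin gauge with a round black knob 36 mm across and 18 mm tall on a 10 mm round pin, hanging in the other slot; leave alone.
- cell: Fixed test cell, origin on the bench under the core's centre, z up. Base 98 mm square, 10 mm thick, from -32 to +66 mm in x and y. Core: rigid steel block 50 by 50 mm, faces upright to z = 90 mm, then bevelled inwards to 97. Wide plate parallel to its +x face, narrow plate to its +y face, each centred on the face. Brackets behind the plates are 68 mm tall, thumbscrews reach 79 mm from the centre.
- core: The cell's core, the rigid steel block 50 by 50 mm between the plates; same origin and axes as the cell.
- wide_edge (a point): Middle of the upper edge of the wide plate's upright inner face, 90 mm above the bench; above it a lip flares outwards by 5 mm, to z = 97 mm. Plate 62 mm wide, 8 mm thick. Its x in the cell's frame minus 25 mm is the gap, open at the top, set somewhere from 4.5 to 6 mm at rest, apart from the other gap.
- narrow_edge (a point): Middle of the upper edge of the narrow plate's upright inner face, 90 mm above the bench; above it a lip flares outwards by 5 mm, to z = 97 mm. Plate 34 mm wide, 8 mm thick. Its y in the cell's frame minus 25 mm is the gap, open at the top, set somewhere from 4.5 to 6 mm at rest, apart from the other gap.
- wide_plate (a joint): How far the wide plate is pressed back from rest, away from the core along the cell's +x, in m (0 to 0.006). Spring about 1.5 N per mm, no preload. Snug is about 0.001 to 0.004, with some 3 to 6 N of upward drag on a centred gauge; a sideways force means it bears on one side only.
- narrow_plate (a joint): How far the narrow plate is pressed back from rest, away from the core along the cell's +y, in m (0 to 0.006). Same spring and same feel as the wide plate.
- amber_bottle: Bystander: amber bottle, 60 mm across, 130 mm tall, origin at its underside; leave alone.
- white_jar: Bystander: white jar, 56 mm across, 75 mm tall, origin at its underside; leave alone.
- vial: Bystander: small glass vial, 24 mm across, 50 mm tall, origin at its underside; leave alone.
- beaker: Bystander: glass beaker, 68 mm across, 85 mm tall, origin at its underside; leave alone.
- spatula: Bystander: lab spatula lying flat, 170 mm long; leave alone.
- tip_box: Bystander: blue box, 85 by 120 by 50 mm, origin at the centre of its underside; leave alone.
Mind the look-alikes: they are no part of the job. What is shaped like the gauge but purple is not meant.

How it is judged:
By the outcome, as a careful person would: the job done as asked, in the order asked, and still so for the second after the job is handed in, while the arm keeps its last pose, push and grip.
It also fails if it takes over 69 s, if anything falls off the work surface, if the arm or the gripper's body presses on something with over 40 N, if the wrist force passes 120 N, or if a joint passes its speed limit or range.

## Robot

A 6-joint arm with a two-finger parallel gripper is mounted at the origin on the work surface. World frame = base frame: x ahead of the robot, y to its left, z up, the work surface at z = 0. Lengths are in m, angles in rad, forces in N, time in s.
With the tool pointing down it reaches from about 0.275 to 0.725 m from the base axis. Payload 15.9 kg.
Tool frame: the origin (TCP) lies on the centre line of the jaws, within the pads' length; the fingertips stand 14 mm ahead of it and the grasp point (between the pads) lies 5 mm behind it; z points along the fingers, y is the direction in which the jaws open and shut (so a half turn about z gives the same grasp; the last joint's range is limited). The gripper opens to 85 mm and grips with 20 to 120 N. Pads are 22 mm wide; open, the fingers measure 114 mm over their backs; the gripper's body (76 mm by 85 mm) begins 54 mm behind the grasp point. The pads swing forward as they close: fully open they stand 13 mm farther back than shut.
Start: joints at [-1.346, 0.213, -0.034, 1.323, 0, 1.571], TCP at [0.111, -0.487, 0.245] pointing down, gripper open.
Joint ranges: [-2.98, 2.98], [-0.74, 1.72], [-1.14, 1.35], [-2.1, 2.04], [-1.57, 1.44], [-3.14, 3.14]. Speed limits (rad/s): [1.89, 1.89, 2.39, 2.57, 3.14, 3.14].

## Interface

Orientations are given as a rotation vector (axis times angle).
In Python, from plant import observe, grab_frame, calibration, hand_in gives the robot as it stands.
- The arm moves only by the shell command python3 -m crank 'ROWS' [FORCE]. ROWS is a JSON object of lists of equal length, an entry for each row: "translation": the shift along the tool's x, y, z each as a share of 0.2 m, from -1 to 1, a list of three; "rotation": the turn, a rotation vector about the tool's x, y, z each as a share of 180 degrees, from -1 to 1, a list of three; "claw": the finger opening in mm, from 0 to 85.4. A call has 1 to 10 rows; each row is the pose to reach, as a shift and turn from the pose commanded when the call began, along the tool's axes at that moment, turning the shorter way round; what a row does not reach only later rows make up. A row lasts 1/10 s, in which the tool goes at most 50 mm and 8.59 degrees, less where a joint would pass 70% of its speed; a pose out of reach is approached as far as the arm can. A call with a number of a shift or a turn outside -1 to 1 is refused whole. A call with a gripper value outside its range is refused whole. The fingers move at their own pace and stop on an object; FORCE is the grip in N (left out, the last holds). Time passes only in rows, so rows that repeat a pose let the fingers close. It gives the time, the measured TCP pose, the force and the opening at its end, in the units of the state.
- observe(): the state, without advancing time (a new reading comes with each control period).
- grab_frame(name): name is "scene" or "top"; returns the picture (384x512x3 uint8, red, green, blue); there is no depth.
- calibration(name): a dict with "fx", "fy", "cx", "cy" (pixels), "R" (3x3) and "t" (3): a world point X has camera coordinates R X + t. Camera axes: x right, y down, z forward; pixel columns grow to the right and rows downward; lengths in m; the calibration is good to about 2 mm. A picture is of the moment at which its call begins. calibration takes no time and is no camera call.
- hand_in(): hands the job in, once; it reports no verdict.
The state is a dict: "time": time; "joint_pos": joint angles; "qd": joint speeds; "tau": joint torques, N m; "position": TCP position; "tcp_rot": TCP orientation; "wrist_force": force on the tool from outside, world axes, zero at the start; "ft_torque": the same for the moment, N m; "opening": finger opening in m.
Only numpy, scipy, OpenCV 4.12 (cv2) and the standard library are available. Lean on these libraries where they do the work, as an engineer would, in place of code of your own. Each camera call takes 0.05 s, during which the arm holds its last target.

## Working session

There is one attempt and no reset: what is moved stays moved. The work goes in short steps, Python scripts to look and compute and a shell command to move; the robot and the scene stay as the last step left them, time stands still between calls to the robot, and variables do not carry over. Pictures are saved under pics/ and viewed, and the job is handed in when it is done.

```bash
ls; mkdir -p pics
python3 - <<'E'
from plant import *
import cv2,numpy as np
s=observe(); print(s)
for n in("scene","top"):
    f=grab_frame(n); cv2.imwrite(f"pics/{n}0.png",f[:,:,::-1]); c=calibration(n); print(n,c)
E
```

```text
pics
{'time': 0.0, 'joint_pos': array([-1.34596059e+00,  2.13342349e-01, -3.50561136e-02,  1.32348555e+00,
        1.97396873e-05,  1.57079360e+00]), 'qd': array([-0.00128674, -0.00072113, -0.00114778, -0.00080544, -0.00014482,
       -0.00041602]), 'tau': array([-6.19977378e-03, -6.86161423e+01,  4.87117124e+01,  1.73596322e-02,
       -3.54640915e-04,  3.21259427e-05]), 'position': array([ 0.11140801, -0.48710396,  0.24482423]), 'tcp_rot': array([-3.12068550e+00, -3.52310476e-01,  1.60796280e-04]), 'wrist_force': array([-0.20203846,  0.36665793,  0.1584274 ]), 'ft_torque': array([ 0.02401895, -0.01960828,  0.00073711]), 'opening': 0.08517857044601373}
scene {'fx': 384.7070126367646, 'fy': 384.7070126367646, 'cx': 260.4531076700095, 'cy': 197.05122262626304, 'R': array([[-0.39622802,  0.91804762,  0.01385378],
       [ 0.68974285,  0.30758345, -0.65547481],
       [-0.60601828, -0.25016194, -0.75508996]]), 't': array([ 0.21731566, -0.35253643,  1.62209964])}
top {'fx': 370.34762154132324, 'fy': 370.34762154132324, 'cx': 254.43561860772186, 'cy': 187.13155906035263, 'R': array([[ 0.00491848, -0.99958829,  0.0282675 ],
       [-0.99089738, -0.00867472, -0.13433961],
       [ 0.13452952, -0.02734945, -0.99053209]]), 't': array([-0.01085661,  0.59478129,  0.97996459])}
```

View pics/scene0.png

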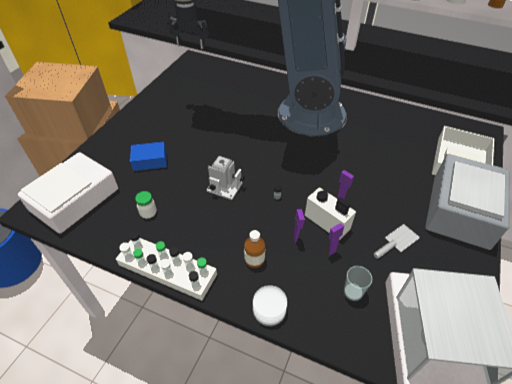

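View pics/top0.png

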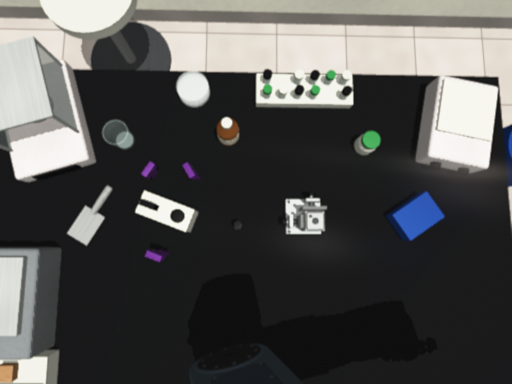

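The top view shows the stand at about (166,211), with the flat handle in its left slot at about (147,204) and the round knob at (178,216). The cell is at about (305,215), and there are three purple decoys. I'll enlarge both views.

Run:
```python
import cv2,numpy as np
t=cv2.imread('pics/top0.png'); s=cv2.imread('pics/scene0.png')
def crop(im,x,y,w,h,k): return cv2.resize(im[y:y+h,x:x+w],None,fx=k,fy=k,interpolation=cv2.INTER_CUBIC)
a=crop(t,275,180,64,64,6);b=crop(t,130,180,80,64,5)
cv2.imwrite('pics/z_cell.png',np.hstack([a,crop(s,200,145,64,64,6)]))
cv2.imwrite('pics/z_stand.png',np.hstack([b[:320],crop(s,290,165,80,80,4)]))
```

```text
(no output)
```

View pics/z_cell.png

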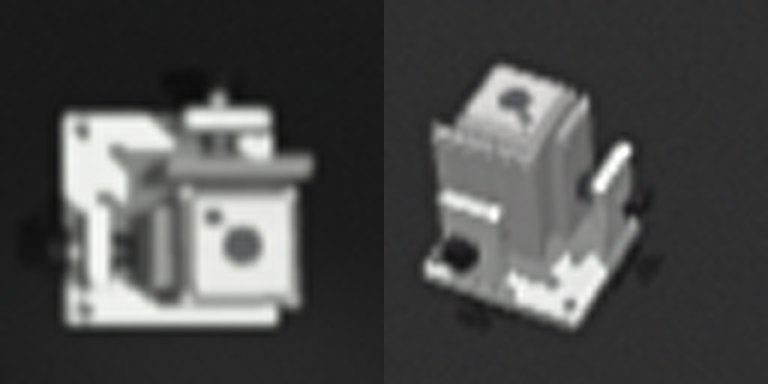

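View pics/z_stand.png

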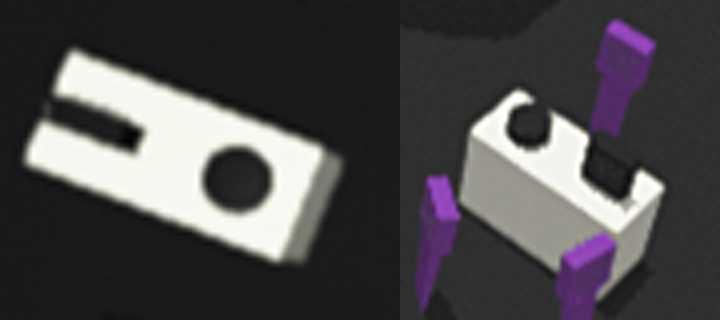

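```bash
cat > h.py <<'E'
import cv2,numpy as np
from plant import *
from scipy.ndimage import map_coordinates, gaussian_filter
def ray(n,uv,z):
    c=calibration(n); R=np.array(c['R']);t=np.array(c['t'])
    d=R.T@np.array([(uv[0]-c['cx'])/c['fx'],(uv[1]-c['cy'])/c['fy'],1]); o=-R.T@t
    return o+d*(z-o[2])/d[2]
def proj(n,X):
    c=calibration(n); p=np.array(c['R'])@np.array(X)+np.array(c['t'])
    return np.array([c['fx']*p[0]/p[2]+c['cx'],c['fy']*p[1]/p[2]+c['cy']])
def edge(g,p0,p1,hw=3,pol=0,m=0.12):
    # subpixel edge near segment p0-p1; pol=+1: brighter to the left-normal side ; returns line (pt,dir), rms
    p0=np.array(p0,float);p1=np.array(p1,float);d=p1-p0;L=np.hypot(*d);d/=L;n=np.array([-d[1],d[0]])
    pts=[]
    s=np.arange(-hw,hw+.01,.1)
    for a in np.arange(m*L,(1-m)*L,.5):
        q=p0+d*a; P=q+s[:,None]*n
        v=map_coordinates(g,[P[:,1],P[:,0]],order=1); v=np.convolve(v,np.ones(7)/7,'same')
        dv=np.gradient(v); dv[:8]=0; dv[-8:]=0
        if pol: dv=np.maximum(dv*pol,0)
        w=np.abs(dv); k=w.argmax(); sl=slice(max(k-9,0),k+10); 
        pts.append(q+n*(w[sl]@s[sl]/w[sl].sum()))
    pts=np.array(pts,np.float32)
    vx,vy,x,y=cv2.fitLine(pts,cv2.DIST_HUBER,0,.01,.01).ravel()
    r=(pts-[x,y])@np.array([-vy,vx])
    return np.array([x,y]),np.array([vx,vy]),np.sqrt(np.median(r**2))
def cross(a,b):
    A=np.stack([a[1],-b[1]],1); return a[0]+a[1]*np.linalg.solve(A,b[0]-a[0])[0]
def quad(n,g,c,z,hw=3):
    E=[edge(g,c[i],c[(i+1)%4],hw) for i in range(4)]
    Q=[cross(E[i-1],E[i]) for i in range(4)]
    W=np.array([ray(n,q,z) for q in Q])
    return np.array(Q),W,[e[2] for e in E]
E
python3 - <<'E'
from h import *
np.set_printoptions(precision=4,suppress=True)
t=cv2.imread('pics/top0.png',0).astype(float); s=cv2.imread('pics/scene0.png',0).astype(float)
def tr(l,x,y,k): return [(x+(a+.5)/k-.5,y+(b+.5)/k-.5) for a,b in l]
def rep(nm,n,g,c,z,hw=2.5):
    Q,W,r=quad(n,g,c,z,hw); print(nm,Q.tolist(),'rms',np.round(r,2)); print(W[:,:2]); print(' ctr',W.mean(0)[:2],'len',np.linalg.norm(np.diff(np.vstack([W,W[:1]]),axis=0),axis=1),'ang',[np.degrees(np.arctan2(*(W[(i+1)%4]-W[i])[[1,0]])) for i in range(4)])
rep('core top',"top",t,tr([(196,192),(295,190),(299,303),(194,301)],275,180,6),.097)
rep('base',"top",t,tr([(64,112),(275,112),(278,325),(66,325)],275,180,6),.010)
rep('stand',"top",t,tr([(72,48),(325,148),(283,263),(24,162)],130,180,5),.088)
rep('core scene',"scene",s,tr([(498-384,64),(573-384,85),(530-384,140),(462-384,118)],200,145,6),.097)
rep('stand scene',"scene",s,tr([(520-400,88),(665-400,187),(618-400,232),(470-400,128)],290,165,4),.088)
E
```

```text
core top [[307.2279357910156, 211.48358154296875], [323.2725524902344, 211.8430938720703], [323.9799499511719, 229.140869140625], [307.3871765136719, 228.58709716796875]] rms [0.14 0.15 0.19 0.04]
[[ 0.5247 -0.1422]
 [ 0.5241 -0.1839]
 [ 0.4796 -0.1849]
 [ 0.4807 -0.142 ]]
 ctr [ 0.5023 -0.1633] len [0.0417 0.0445 0.0429 0.044 ] ang [np.float64(-90.88474815670591), np.float64(-178.80130076523474), np.float64(88.42670054743938), np.float64(-0.28488606784409154)]
base [[285.2480773925781, 198.95687866210938], [319.99560546875, 197.24855041503906], [323.14111328125, 233.5571746826172], [285.5692138671875, 233.56935119628906]] rms [0.22 0.43 0.03 0.08]
[[ 0.5659 -0.0951]
 [ 0.5716 -0.1941]
 [ 0.4692 -0.201 ]
 [ 0.4687 -0.0954]]
 ctr [ 0.5189 -0.1464] len [0.0992 0.1026 0.1057 0.0973] ang [np.float64(-86.73252150712075), np.float64(-176.12881322807073), np.float64(90.31659866332363), np.float64(0.1700204841580746)]
stand [[143.58653259277344, 189.507568359375], [194.48609924316406, 209.03282165527344], [185.3889923095703, 231.84962463378906], [134.01568603515625, 212.0411834716797]] rms [
[... 507 characters left out ...]
818 -0.1419]
 [ 0.5219 -0.1452]
 [ 0.5241 -0.1853]]
 ctr [ 0.5019 -0.1645] len [0.0436 0.0403 0.0401 0.0442] ang [np.float64(87.49734842259562), np.float64(-4.806399738108702), np.float64(-86.85208305920077), np.float64(-179.73236592485353)]
stand scene [[319.3268127441406, 186.34349060058594], [355.13519287109375, 212.149658203125], [343.86981201171875, 223.0033721923828], [306.5434265136719, 197.29000854492188]] rms [0.3  0.08 0.06 0.06]
[[0.4696 0.1694]
 [0.5268 0.3006]
 [0.5806 0.2803]
 [0.5302 0.1471]]
 ctr [0.5268 0.2244] len [0.1431 0.0576 0.1424 0.0646] ang [np.float64(66.45093616220029), np.float64(-20.656368414882383), np.float64(-110.71736038228283), np.float64(159.7509237487728)]
```

```bash
cat > p.py <<'E'
import numpy as np,sys
from plant import *
from scipy.spatial.transform import Rotation as Ro
def plan(x,y,z,yaw):  # yaw (deg) of the tool's y axis
    s=observe(); R=Ro.from_rotvec(s['tcp_rot']).as_matrix(); d=np.array([x,y,z])-s['position']
    a=np.radians(yaw); ty=np.array([np.cos(a),np.sin(a),0]); tz=np.array([0,0,-1.]); T=np.stack([np.cross(ty,tz),ty,tz],1)
    rv=Ro.from_matrix(R.T@T).as_rotvec()
    print('trans',np.round(R.T@d/.2,4),'rot',np.round(rv/np.pi,4),'dist',np.linalg.norm(d).round(4))
    print('now',s['position'].round(4),'yaw',np.degrees(np.arctan2(R[1,1],R[0,1])).round(2),'tilt',np.degrees(np.arccos(-R[2,2])).round(2),'F',s['wrist_force'].round(2),'M',s['ft_torque'].round(3),'op',round(s['opening']*1e3,1),'t',s['time'].__round__(2),'q6',s['joint_pos'][5].round(2))
if __name__=='__main__': plan(*map(float,sys.argv[1:5]))
E
python3 p.py 0.539 0.2605 0.245 -20.4
```

```text
trans [ 2.9175e+00 -3.1675e+00  2.5000e-03] rot [-3.000e-04 -2.000e-04 -3.151e-01] dist 0.8613
now [ 0.1114 -0.4871  0.2449] yaw -77.12 tilt 0.06 F [0.01 0.26 0.78] M [ 0.014 -0.003 -0.023] op 85.6 t 0.1 q6 1.57
```

```bash
python3 -m crank '{"translation":[[0.92,-1,0],[0.92,-1,0],[0.92,-1,0],[0.92,-1,0],[0.92,-1,0],[0.92,-1,0],[0.92,-1,0]],"rotation":[[0,0,0],[0,0,0],[0,0,0],[0,0,0],[0,0,0],[0,0,0],[0,0,0]],"claw":[50,50,50,50,50,50,50]}' 40
python3 -m crank '{"translation":[[0.92,-1,0],[0.92,-1,0],[0.92,-1,0],[0.92,-1,0],[0.92,-1,0],[0.92,-1,0],[0.92,-1,0]],"rotation":[[0,0,0],[0,0,0],[0,0,0],[0,0,0],[0,0,0],[0,0,0],[0,0,0]],"claw":[50,50,50,50,50,50,50]}' 
python3 p.py 0.539 0.2605 0.2 -20.4
```

```text
time: 0.8
position: [0.2471, -0.2493, 0.2453]
tcp_rot: [-3.121, -0.358, -0.001]
wrist_force: [-0.4, -0.3, 0.2]
opening: 0.0502
time: 1.5
position: [0.3826, -0.0128, 0.2449]
tcp_rot: [-3.12, -0.359, 0.001]
wrist_force: [-1.0, -0.8, -0.9]
opening: 0.0501
trans [ 1.0718 -1.1529  0.2248] rot [-2.000e-04 -0.000e+00 -3.137e-01] dist 0.318
now [ 0.3826 -0.0128  0.2449] yaw -76.87 tilt 0.04 F [-0.99 -0.77 -0.88] M [ 0.005  0.036 -0.009] op 50.1 t 1.5 q6 2.88
```

```bash
python3 -m crank '{"translation":[[0.53,-0.57,0],[0.53,-0.57,0],[0.53,-0.57,0],[0.53,-0.57,0],[0.53,-0.57,0],[0.53,-0.57,0],[0.53,-0.57,0],[0.53,-0.57,0]],"rotation":[[0,0,-0.314],[0,0,-0.314],[0,0,-0.314],[0,0,-0.314],[0,0,-0.314],[0,0,-0.314],[0,0,-0.314],[0,0,-0.314]],"claw":[50,50,50,50,50,50,50,50]}' 
python3 p.py 0.539 0.2605 0.2 -20.4
```

```text
time: 2.3
position: [0.4592, 0.1182, 0.245]
tcp_rot: [-2.582, -1.789, 0.001]
wrist_force: [-0.4, 1.1, -0.9]
opening: 0.05
trans [0.8066 0.1235 0.2246] rot [-0.0001  0.0002 -0.001 ] dist 0.1693
now [0.4592 0.1182 0.245 ] yaw -20.58 tilt 0.04 F [-0.4   1.09 -0.91] M [ 0.024 -0.032 -0.02 ] op 50.0 t 2.3 q6 2.18
```

```bash
python3 -m crank '{"translation":[[0.807,0.124,0.225],[0.807,0.124,0.225],[0.807,0.124,0.225],[0.807,0.124,0.225],[0.807,0.124,0.225],[0.807,0.124,0.225]],"rotation":[[0,0,0],[0,0,0],[0,0,0],[0,0,0],[0,0,0],[0,0,0]],"claw":[50,50,50,50,50,50]}' 
python3 p.py 0.539 0.2605 0.108 -20.4
python3 - <<'E'
from h import *
im=[]
for n in("scene","top"):
    f=grab_frame(n)[:,:,::-1]; cv2.imwrite(f"pics/{n}1.png",f)
    print(n,proj(n,[.539,.2605,.133]),proj(n,observe()['position']))
t=cv2.imread('pics/top1.png'); s=cv2.imread('pics/scene1.png')
def crop(im,x,y,w,h,k): return cv2.resize(im[y:y+h,x:x+w],None,fx=k,fy=k,interpolation=cv2.INTER_CUBIC)
cv2.imwrite('pics/z1.png',np.hstack([crop(t,110,160,100,100,4),crop(s,280,130,100,100,4)]))
E
```

```text
time: 2.9
position: [0.539, 0.2609, 0.1998]
tcp_rot: [2.585, 1.785, -0.002]
wrist_force: [-0.1, -1.0, 0.2]
opening: 0.0504
trans [-0.0013  0.0008  0.459 ] rot [-0.0002  0.0003 -0.0018] dist 0.0918
now [0.539  0.2609 0.1998] yaw -20.73 tilt 0.07 F [-0.1  -1.03  0.23] M [-0.003  0.033  0.013] op 50.4 t 2.9 q6 2.38
scene [343.78564409 201.19918056] [348.08497836 185.66398143]
top [147.07874266 203.57351458] [139.4053072 200.89938  ]
```

View pics/z1.png

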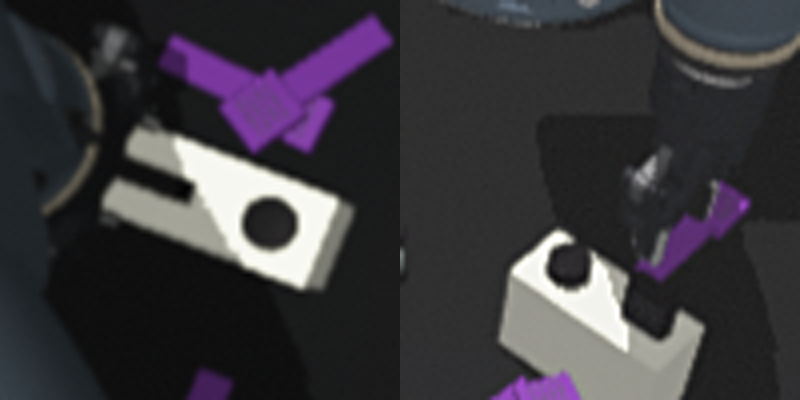

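Run:
```python
import cv2,numpy as np
t=cv2.imread('pics/top1.png'); s=cv2.imread('pics/scene1.png');t0=cv2.imread('pics/top0.png'); s0=cv2.imread('pics/scene0.png')
c=lambda im,x,y,w,h,k: cv2.resize(im[y:y+h,x:x+w],None,fx=k,fy=k,interpolation=cv2.INTER_CUBIC)
cv2.imwrite('pics/z2.png',np.vstack([np.hstack([c(t0,100,140,130,100,3),c(s0,270,140,130,100,3)]),np.hstack([c(t,100,140,130,100,3),c(s,270,160,130,100,3)])]))
```

```text
(no output)
```

View pics/z2.png

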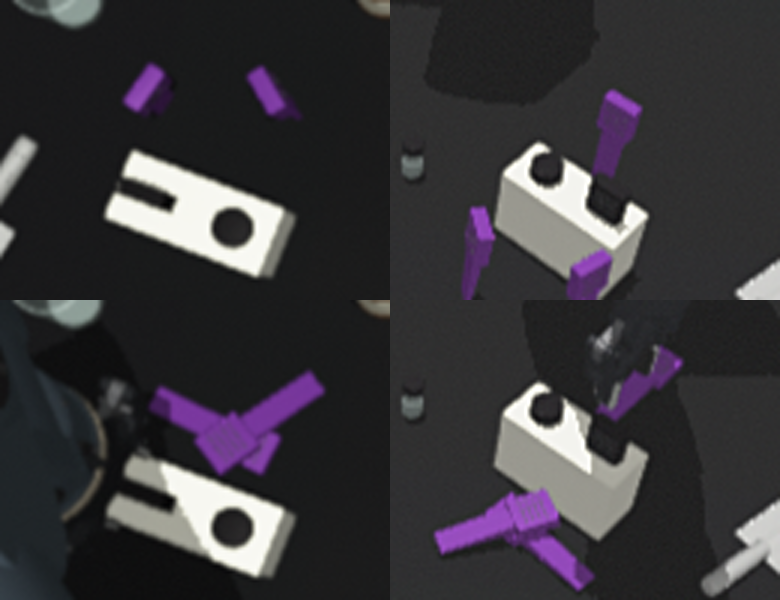

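View pics/scene1.png

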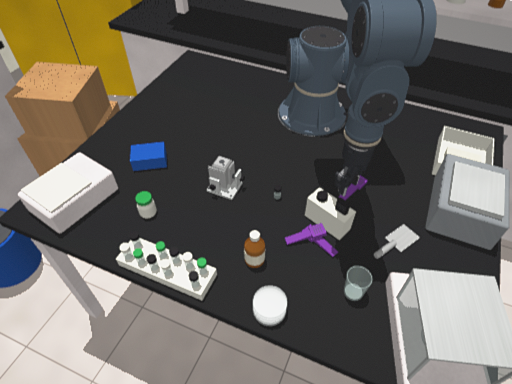

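View pics/top1.png

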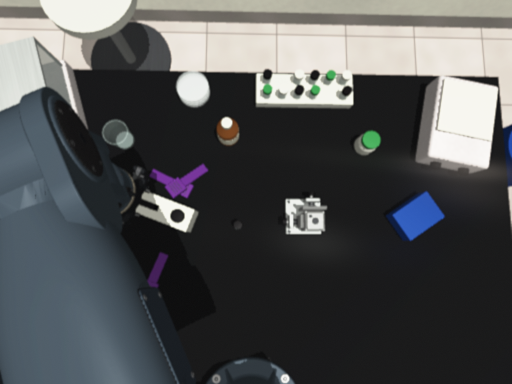

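The three purple decoys stood balanced on their tips and have toppled. My fingertips never went below about 0.185 m, so the arm didn't touch them. The stand, gauge and pin haven't moved, and the gripper is lined up over the handle. Descending.

```bash
python3 -m crank '{"translation":[[0,0,0.2],[0,0,0.35],[0,0,0.4],[0,0,0.43],[0,0,0.459],[0,0,0.459]],"rotation":[[0,0,0],[0,0,0],[0,0,0],[0,0,0],[0,0,0],[0,0,0]],"claw":[50,50,50,50,50,50]}' 
python3 -m crank '{"translation":[[0,0,0],[0,0,0],[0,0,0],[0,0,0],[0,0,0],[0,0,0],[0,0,0],[0,0,0]],"rotation":[[0,0,0],[0,0,0],[0,0,0],[0,0,0],[0,0,0],[0,0,0],[0,0,0],[0,0,0]],"claw":[30,20,14,10,10,10,10,10]}' 60
python3 p.py 0.539 0.2605 0.22 -20.4
```

```text
time: 3.6
position: [0.5393, 0.2617, 0.1091]
tcp_rot: [2.583, 1.788, 0.001]
wrist_force: [-0.2, 0.1, 0.4]
opening: 0.0502
time: 4.4
position: [0.5393, 0.2619, 0.1093]
tcp_rot: [2.583, 1.788, 0.002]
wrist_force: [-1.2, 0.1, 4.9]
opening: 0.0156
trans [-0.0065  0.0015 -0.5535] rot [ 0.0003 -0.0003 -0.0011] dist 0.1107
now [0.5393 0.2619 0.1093] yaw -20.6 tilt 0.07 F [-1.21  0.07  4.94] M [-0.1    0.242 -0.025] op 15.6 t 4.4 q6 2.38
```

```bash
python3 -m crank '{"translation":[[0,0,-0.05],[0,0,-0.15],[0,0,-0.35],[0,0,-0.55],[0,0,-0.72],[0,0,-0.72],[0,0,-0.72]],"rotation":[[0,0,0],[0,0,0],[0,0,0],[0,0,0],[0,0,0],[0,0,0],[0,0,0]],"claw":[10,10,10,10,10,10,10]}' 
python3 p.py 0.5299 -0.164 0.245 0
python3 - <<'E'
from h import *
for n in("scene","top"):
    f=grab_frame(n)[:,:,::-1]; cv2.imwrite(f"pics/{n}2.png",f)
E
```

```text
time: 5.1
position: [0.5392, 0.2619, 0.2533]
tcp_rot: [2.583, 1.788, 0.002]
wrist_force: [0.2, 0.3, -2.0]
opening: 0.0154
trans [-2.0097  0.7053  0.04  ] rot [ 0.0004 -0.0003 -0.1144] dist 0.426
now [0.5392 0.2619 0.2533] yaw -20.6 tilt 0.09 F [ 0.18  0.34 -2.03] M [ 0.029  0.014 -0.017] op 15.4 t 5.1 q6 2.38
```

View pics/scene2.png

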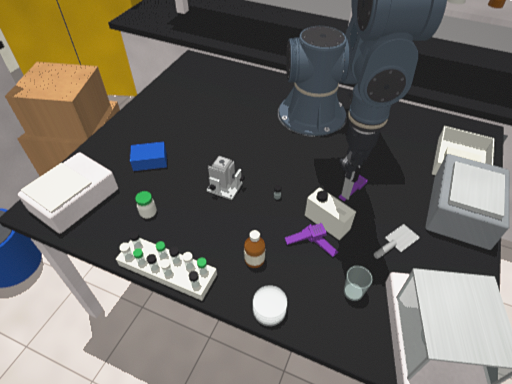

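```bash
python3 -m crank '{"translation":[[-1,0.35,0],[-1,0.35,0],[-1,0.35,0],[-1,0.35,0],[-1,0.35,0],[-1,0.35,0]],"rotation":[[0,0,0],[0,0,0],[0,0,0],[0,0,0],[0,0,0],[0,0,0]],"claw":[10,10,10,10,10,10]}' 
python3 -m crank '{"translation":[[-0.9,0.35,0],[-0.9,0.35,0],[-0.9,0.35,0],[-0.9,0.35,0],[-0.9,0.35,0],[-0.9,0.35,0]],"rotation":[[0,0,-0.1144],[0,0,-0.1144],[0,0,-0.1144],[0,0,-0.1144],[0,0,-0.1144],[0,0,-0.1144]],"claw":[10,10,10,10,10,10]}' 
python3 p.py 0.5295 -0.163 0.225 0
```

```text
time: 5.8
position: [0.5335, 0.048, 0.2517]
tcp_rot: [-2.585, -1.784, 0.002]
wrist_force: [1.2, 0.3, -0.6]
opening: 0.0155
time: 6.4
position: [0.5363, -0.1432, 0.2516]
tcp_rot: [-2.222, -2.219, 0.001]
wrist_force: [-0.1, 1.5, -2.4]
opening: 0.0152
trans [-0.0991 -0.0339  0.1329] rot [-0.0004 -0.0003 -0.0005] dist 0.0338
now [ 0.5363 -0.1432  0.2516] yaw -0.08 tilt 0.09 F [-0.09  1.46 -2.35] M [ 0.031  0.019 -0.033] op 15.2 t 6.4 q6 1.31
```

```bash
python3 -m crank '{"translation":[[-0.099,-0.034,0.133],[-0.099,-0.034,0.133],[-0.099,-0.034,0.133],[-0.099,-0.034,0.133]],"rotation":[[0,0,0],[0,0,0],[0,0,0],[0,0,0]],"claw":[10,10,10,10]}'
python3 - <<'E'
from h import *
for n in("scene","top"):
    f=grab_frame(n)[:,:,::-1]; cv2.imwrite(f"pics/{n}3.png",f)
t=cv2.imread('pics/top3.png'); s=cv2.imread('pics/scene3.png')
c=lambda im,x,y,w,h,k: cv2.resize(im[y:y+h,x:x+w],None,fx=k,fy=k,interpolation=cv2.INTER_CUBIC)
cv2.imwrite('pics/z3.png',np.hstack([c(t,265,160,80,80,5),c(s,190,120,80,80,5)]))
p=observe()['position']
for d in(-.1013,-.0213): print([proj(n,p+[0,0,d]) for n in("top","scene")])
E
python3 p.py 0.5295 -0.163 0.225 0
```

```text
time: 6.8
position: [0.5301, -0.1617, 0.2265]
tcp_rot: [2.22, 2.223, 0.001]
wrist_force: [-1.2, 0.3, -2.1]
opening: 0.0155
[array([316.98479305, 208.62661023]), array([217.3095046 , 160.36714593])]
[array([323.78244385, 205.9553688 ]), array([215.47214309, 141.49527825])]
trans [-0.0044 -0.0031  0.008 ] rot [0.0003 0.     0.0004] dist 0.0019
now [ 0.5301 -0.1621  0.2266] yaw 0.07 tilt 0.06 F [ 0.47  0.45 -1.87] M [-0.01   0.019  0.029] op 15.5 t 6.9 q6 1.27
```

View pics/z3.png

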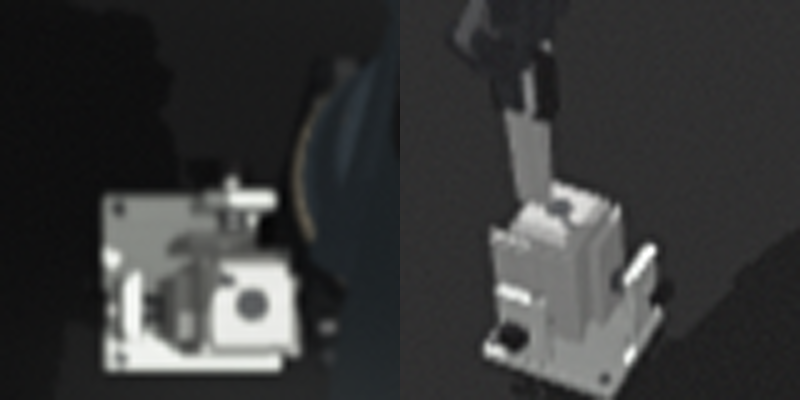

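```bash
python3 -m crank '{"translation":[[-0.008,-0.002,0.1],[-0.008,-0.002,0.15],[-0.008,-0.002,0.19],[-0.008,-0.002,0.19]],"rotation":[[0,0,0],[0,0,0],[0,0,0],[0,0,0]],"claw":[10,10,10,10]}' 
python3 p.py 0.5298 -0.164 0.1763 0
python3 p.py 0.5298 -0.164 0.1763 0
python3 -m crank '{"translation":[[0,0,0.015],[0,0,0.03],[0,0,0.045],[0,0,0.06],[0,0,0.06]],"rotation":[[0,0,0],[0,0,0],[0,0,0],[0,0,0],[0,0,0]],"claw":[10,10,10,10,10]}' 
python3 p.py 0.5298 -0.164 0.1763 0
```

```text
time: 7.3
position: [0.529, -0.1644, 0.1872]
tcp_rot: [-2.221, -2.221, 0.0]
wrist_force: [-0.3, 0.1, -1.3]
opening: 0.0154
trans [0.0018 0.0041 0.0547] rot [-0.0002 -0.0001  0.    ] dist 0.011
now [ 0.529  -0.1644  0.1872] yaw 0.0 tilt 0.05 F [-0.29  0.1  -1.34] M [-0.023 -0.129  0.008] op 15.4 t 7.3 q6 1.27
trans [0.0018 0.0041 0.0547] rot [-0.0002 -0.0001  0.    ] dist 0.011
now [ 0.529  -0.1644  0.1872] yaw 0.0 tilt 0.05 F [-0.29  0.1  -1.34] M [-0.023 -0.129  0.008] op 15.4 t 7.3 q6 1.27
time: 7.8
position: [0.5293, -0.1647, 0.1757]
tcp_rot: [2.221, 2.221, 0.0]
wrist_force: [3.4, -1.2, -3.3]
opening: 0.0154
trans [ 0.0036  0.0024 -0.0029] rot [ 0.0001 -0.     -0.    ] dist 0.001
now [ 0.5293 -0.1647  0.1757] yaw -0.01 tilt 0.02 F [ 3.35 -1.21 -3.29] M [-0.014 -0.824  0.026] op 15.4 t 7.8 q6 1.27
```

```bash
python3 -m crank '{"translation":[[0,0.005,0],[0,0.005,0],[0,0.005,0]],"rotation":[[0,0,0],[0,0,0],[0,0,0]],"claw":[10,10,10]}' 
python3 p.py 0.5298 -0.164 0.1763 0|tail -1
python3 -m crank '{"translation":[[0,0.005,0],[0,0.005,0],[0,0.005,0]],"rotation":[[0,0,0],[0,0,0],[0,0,0]],"claw":[10,10,10]}' 
python3 p.py 0.5298 -0.164 0.1763 0|tail -1
```

```text
time: 8.1
position: [0.53, -0.1647, 0.1759]
tcp_rot: [-2.221, -2.221, 0.0]
wrist_force: [0.2, -0.4, -0.8]
opening: 0.0151
now [ 0.53   -0.1647  0.1759] yaw -0.01 tilt 0.02 F [ 0.15 -0.36 -0.79] M [-0.002  0.001  0.036] op 15.1 t 8.1 q6 1.27
time: 8.4
position: [0.5311, -0.1647, 0.1759]
tcp_rot: [-2.222, -2.221, 0.0]
wrist_force: [0.6, -0.0, -0.9]
opening: 0.0153
now [ 0.5311 -0.1647  0.1759] yaw -0.01 tilt 0.0 F [ 0.6  -0.   -0.92] M [0.023 0.011 0.003] op 15.3 t 8.4 q6 1.27
```

```bash
python3 -m crank '{"translation":[[0,0,0.02],[0,0,0.04],[0,0,0.05],[0,0,0.05],[0,0,0.05]],"rotation":[[0,0,0],[0,0,0],[0,0,0],[0,0,0],[0,0,0]],"claw":[10,10,10,10,10]}' 
python3 p.py 0.5298 -0.164 0.1763 0|tail -1
python3 -m crank '{"translation":[[0,0,0.02],[0,0,0.025],[0,0,0.025],[0,0,0.025]],"rotation":[[0,0,0],[0,0,0],[0,0,0],[0,0,0]],"claw":[10,10,10,10]}' 
python3 p.py 0.5298 -0.164 0.1763 0|tail -1
```

```text
time: 8.9
position: [0.531, -0.1647, 0.1658]
tcp_rot: [-2.221, -2.221, 0.0]
wrist_force: [-0.4, -0.4, -1.2]
opening: 0.0152
now [ 0.531  -0.1647  0.1658] yaw -0.01 tilt 0.01 F [-0.44 -0.38 -1.2 ] M [-0.007  0.166 -0.007] op 15.2 t 8.9 q6 1.27
time: 9.3
position: [0.531, -0.1647, 0.1608]
tcp_rot: [-2.222, -2.221, 0.0]
wrist_force: [-2.3, -0.3, -1.9]
opening: 0.0153
now [ 0.531  -0.1647  0.1608] yaw -0.01 tilt 0.01 F [-2.27 -0.29 -1.87] M [ 0.015  0.29  -0.031] op 15.3 t 9.3 q6 1.27
```

```bash
python3 -m crank '{"translation":[[0,-0.002,0.02],[0,-0.002,0.04],[0,-0.002,0.045],[0,-0.002,0.045],[0,-0.002,0.045]],"rotation":[[0,0,0],[0,0,0],[0,0,0],[0,0,0],[0,0,0]],"claw":[10,10,10,10,10]}' 
python3 p.py 0.5298 -0.164 0.1763 0|tail -1
python3 -m crank '{"translation":[[0,0,0.015],[0,0,0.015],[0,0,0.015]],"rotation":[[0,0,0],[0,0,0],[0,0,0]],"claw":[10,10,10]}' 
python3 p.py 0.5298 -0.164 0.1763 0|tail -1
```

```text
time: 9.8
position: [0.5309, -0.1647, 0.1518]
tcp_rot: [2.221, 2.221, 0.0]
wrist_force: [2.6, -0.8, -4.7]
opening: 0.0154
now [ 0.5309 -0.1647  0.1518] yaw -0.01 tilt 0.02 F [ 2.56 -0.81 -4.66] M [-0.078 -0.726  0.021] op 15.4 t 9.8 q6 1.27
time: 10.1
position: [0.5309, -0.1647, 0.1488]
tcp_rot: [2.221, 2.221, 0.0]
wrist_force: [4.8, -0.6, -4.5]
opening: 0.0156
now [ 0.5309 -0.1647  0.1488] yaw -0.01 tilt 0.02 F [ 4.81 -0.61 -4.46] M [-0.163 -1.258  0.055] op 15.6 t 10.1 q6 1.27
```

```bash
python3 -m crank '{"translation":[[0,0.003,0],[0,0.003,0],[0,0.003,0]],"rotation":[[0,0,0],[0,0,0],[0,0,0]],"claw":[10,10,10]}' 
python3 p.py 0.5298 -0.164 0.1763 0|tail -1
python3 -m crank '{"translation":[[0,0,0],[0,0,0]],"rotation":[[0,0,0],[0,0,0]],"claw":[10,10]}' 
python3 p.py 0.5298 -0.164 0.1763 0|tail -1
```

```text
time: 10.4
position: [0.5311, -0.1647, 0.1488]
tcp_rot: [-2.221, -2.221, 0.0]
wrist_force: [1.9, -1.3, -2.3]
opening: 0.0153
now [ 0.5311 -0.1647  0.1488] yaw -0.01 tilt 0.02 F [ 1.85 -1.28 -2.27] M [-0.211 -0.432  0.015] op 15.3 t 10.4 q6 1.27
time: 10.6
position: [0.5312, -0.1647, 0.1488]
tcp_rot: [-2.222, -2.221, 0.0]
wrist_force: [0.9, -1.2, -3.7]
opening: 0.0154
now [ 0.5312 -0.1647  0.1488] yaw -0.01 tilt 0.02 F [ 0.9  -1.17 -3.71] M [-0.305 -0.312  0.029] op 15.4 t 10.6 q6 1.27
```

```bash
for i in 1 2; do python3 -m crank '{"translation":[[0,0.001,0.005],[0,0.001,0.01],[0,0.001,0.01],[0,0.001,0.01]],"rotation":[[0,0,0],[0,0,0],[0,0,0],[0,0,0]],"claw":[10,10,10,10]}' |head -2
python3 p.py 0.5298 -0.164 0.1763 0|tail -1; done
python3 - <<'E'
from h import *
for n in("scene","top"):
    f=grab_frame(n)[:,:,::-1]; cv2.imwrite(f"pics/{n}4.png",f)
t=cv2.imread('pics/top4.png'); s=cv2.imread('pics/scene4.png')
c=lambda im,x,y,w,h,k: cv2.resize(im[y:y+h,x:x+w],None,fx=k,fy=k,interpolation=cv2.INTER_CUBIC)
cv2.imwrite('pics/z4.png',np.hstack([c(t,265,160,80,80,5),c(s,190,120,80,80,5)]))
E
```

```text
time: 11.0
position: [0.5314, -0.1646, 0.1468]
now [ 0.5314 -0.1646  0.1468] yaw -0.01 tilt 0.02 F [ 0.18 -0.56 -0.58] M [ 0.006  0.161 -0.014] op 15.5 t 11.0 q6 1.27
time: 11.4
position: [0.5316, -0.1647, 0.1447]
now [ 0.5316 -0.1647  0.1447] yaw -0.01 tilt 0.02 F [-1.97  0.13 -2.52] M [-0.026  0.375  0.068] op 15.2 t 11.4 q6 1.27
```

View pics/z4.png

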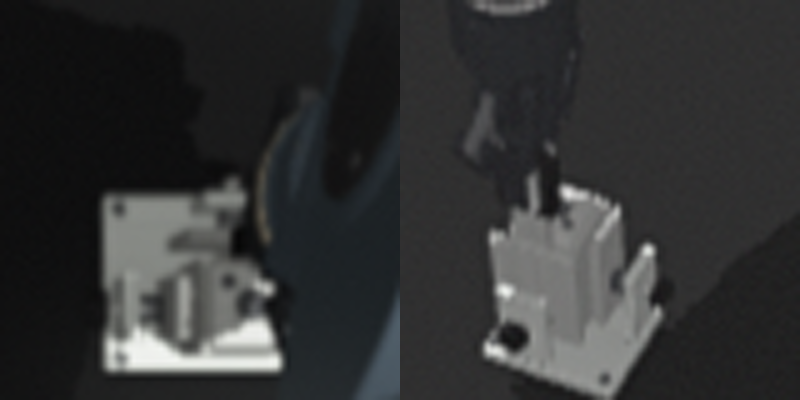

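```bash
python3 -m crank '{"translation":[[0,-0.001,0],[0,-0.001,0.003],[0,-0.001,0.006],[0,-0.001,0.006]],"rotation":[[0,0,0],[0,0,0],[0,0,0],[0,0,0]],"claw":[10,10,10,10]}' |sed -n '2p;4p'
for i in 1 2 3 4 5 6 ; do python3 -m crank '{"translation":[[0,0,0],[0,0,0]],"rotation":[[0,0,0],[0,0,0]],"claw":[10,10]}' >/dev/null; python3 p.py 0.5298 -0.164 0.1763 0|tail -1; done
```

```text
position: [0.5316, -0.1647, 0.1438]
wrist_force: [-2.4, 0.2, -0.1]
now [ 0.5315 -0.1647  0.1438] yaw -0.01 tilt 0.01 F [-1.35  0.17  1.03] M [-0.011  0.316  0.055] op 15.6 t 12.1 q6 1.27
now [ 0.5316 -0.1647  0.1438] yaw -0.01 tilt 0.01 F [-0.65 -0.58  0.7 ] M [-0.049  0.336  0.004] op 15.4 t 12.3 q6 1.27
now [ 0.5316 -0.1647  0.1438] yaw -0.01 tilt 0.01 F [-1.36 -0.21  1.5 ] M [-0.073  0.323 -0.002] op 15.3 t 12.5 q6 1.27
now [ 0.5315 -0.1647  0.1438] yaw -0.01 tilt 0.01 F [-1.3   0.39  2.23] M [-0.052  0.28   0.03 ] op 15.3 t 12.7 q6 1.27
now [ 0.5315 -0.1647  0.1438] yaw -0.01 tilt 0.01 F [-0.32 -0.45  2.56] M [-0.007  0.244  0.064] op 15.2 t 12.9 q6 1.27
now [ 0.5316 -0.1647  0.1438] yaw -0.01 tilt 0.01 F [-0.54 -0.27  2.38] M [-0.047  0.262  0.009] op 15.6 t 13.1 q6 1.27
```

```bash
python3 -m crank '{"translation":[[0,0,0],[0,0,0],[0,0,0],[0,0,0],[0,0,0],[0,0,0],[0,0,0],[0,0,0]],"rotation":[[0,0,0],[0,0,0],[0,0,0],[0,0,0],[0,0,0],[0,0,0],[0,0,0],[0,0,0]],"claw":[10,10,10,10,10,10,10,10]}' >/dev/null;python3 p.py 0.5298 -0.164 0.1763 0|tail -1
python3 -m crank '{"translation":[[0,0,-0.03],[0,0,-0.1],[0,0,-0.2],[0,0,-0.3],[0,0,-0.4],[0,0,-0.4]],"rotation":[[0,0,0],[0,0,0],[0,0,0],[0,0,0],[0,0,0],[0,0,0]],"claw":[10,10,10,10,10,10]}'
python3 p.py 0.502 -0.1356 0.2238 90
```

```text
now [ 0.5315 -0.1647  0.1437] yaw -0.01 tilt 0.01 F [-0.83 -0.23  2.76] M [-0.039  0.158  0.051] op 15.3 t 13.9 q6 1.27
time: 14.5
position: [0.5325, -0.165, 0.2263]
tcp_rot: [2.219, 2.219, 0.003]
wrist_force: [0.8, 0.0, -1.5]
opening: 0.0155
trans [ 0.1468 -0.1526  0.0118] rot [ 0.0006  0.0011 -0.5001] dist 0.0424
now [ 0.5325 -0.165   0.2263] yaw -0.01 tilt 0.21 F [ 0.75  0.02 -1.48] M [ 0.012 -0.012 -0.041] op 15.5 t 14.5 q6 1.27
```

```bash
python3 -m crank '{"translation":[[0.14,-0.15,0],[0.14,-0.15,0],[0.14,-0.15,0],[0.14,-0.15,0],[0.14,-0.15,0],[0.14,-0.15,0],[0.14,-0.15,0],[0.14,-0.15,0],[0.14,-0.15,0],[0.14,-0.15,0]],"rotation":[[0,0,-0.5],[0,0,-0.5],[0,0,-0.5],[0,0,-0.5],[0,0,-0.5],[0,0,-0.5],[0,0,-0.5],[0,0,-0.5],[0,0,-0.5],[0,0,-0.5]],"claw":[10,10,10,10,10,10,10,10,10,10]}' >/dev/null
python3 p.py 0.5025 -0.1360 0.2238 90
```

```text
trans [-0.0067  0.0031 -0.0048] rot [ 0.0001 -0.0004 -0.0206] dist 0.0018
now [ 0.5011 -0.1365  0.2228] yaw 86.29 tilt 0.07 F [-0.17 -0.01 -1.4 ] M [ 0.067  0.012 -0.034] op 15.2 t 15.5 q6 -0.2
```

```bash
python3 -m crank '{"translation":[[-0.007,0.003,0],[-0.007,0.003,0],[-0.007,0.003,0],[-0.007,0.003,0]],"rotation":[[0,0,-0.021],[0,0,-0.021],[0,0,-0.021],[0,0,-0.021]],"claw":[10,10,10,10]}' >/dev/null
python3 p.py 0.5025 -0.1360 0.1840 90
python3 - <<'E'
from h import *
for n in("scene","top"):
    f=grab_frame(n)[:,:,::-1]; cv2.imwrite(f"pics/{n}5.png",f)
t=cv2.imread('pics/top5.png'); s=cv2.imread('pics/scene5.png')
c=lambda im,x,y,w,h,k: cv2.resize(im[y:y+h,x:x+w],None,fx=k,fy=k,interpolation=cv2.INTER_CUBIC)
cv2.imwrite('pics/z5.png',np.hstack([c(t,265,160,80,80,5),c(s,190,120,80,80,5)]))
p=observe()['position']
for d in(-.1013,-.0213): print([proj(n,p+[0,0,d]) for n in("top","scene")])
E
```

```text
trans [0.0012 0.0007 0.1971] rot [ 0.     -0.0001 -0.0022] dist 0.0394
now [ 0.5028 -0.1362  0.2234] yaw 89.61 tilt 0.03 F [ 0.69 -0.33 -1.82] M [ 0.033 -0.009 -0.021] op 15.5 t 15.9 q6 -0.26
[array([306.67044831, 219.48840882]), array([228.2945431 , 158.01871949])]
[array([312.51878284, 217.82424025]), array([227.02963333, 139.22230951])]
```

View pics/z5.png

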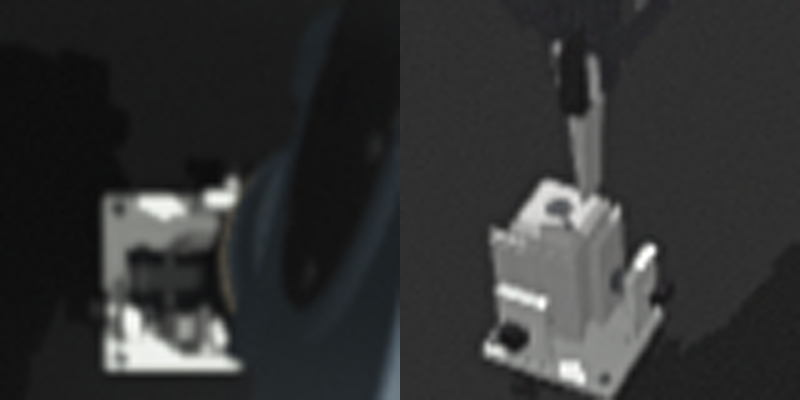

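```bash
python3 -m crank '{"translation":[[0,0,0.08],[0,0,0.14],[0,0,0.18],[0,0,0.18]],"rotation":[[0,0,-0.002],[0,0,-0.002],[0,0,-0.002],[0,0,-0.002]],"claw":[10,10,10,10]}' >/dev/null
python3 p.py 0.5025 -0.1360 0.1763 90
python3 -m crank '{"translation":[[0,0,0.02],[0,0,0.04],[0,0,0.055],[0,0,0.055],[0,0,0.055]],"rotation":[[0,0,0],[0,0,0],[0,0,0],[0,0,0],[0,0,0]],"claw":[10,10,10,10,10]}' >/dev/null
python3 p.py 0.5025 -0.1360 0.1763 90
```

```text
trans [-0.0011 -0.0005  0.0514] rot [ 0.0002 -0.0006  0.0003] dist 0.0103
now [ 0.5023 -0.1359  0.1866] yaw 90.06 tilt 0.11 F [-0.85  0.78 -1.79] M [ 0.351  0.006 -0.057] op 15.3 t 16.4 q6 -0.27
trans [ 0.0027 -0.0015  0.0011] rot [0.0003 0.     0.0005] dist 0.0006
now [ 0.503  -0.1357  0.1765] yaw 90.09 tilt 0.06 F [ 1.3   4.11 -2.93] M [ 1.473 -0.311  0.032] op 15.3 t 16.9 q6 -0.27
```

```bash
for i in 1 2; do python3 -m crank '{"translation":[[0,0.004,0],[0,0.004,0],[0,0.004,0],[0,0.004,0]],"rotation":[[0,0,0],[0,0,0],[0,0,0],[0,0,0]],"claw":[10,10,10,10]}' >/dev/null
python3 p.py 0.5025 -0.1360 0.1763 90|tail -1; done
```

```text
now [ 0.503  -0.1354  0.1767] yaw 90.07 tilt 0.0 F [ 0.1   2.82 -2.43] M [ 0.758 -0.177  0.083] op 15.4 t 17.3 q6 -0.26
now [ 0.503  -0.1347  0.1768] yaw 90.07 tilt 0.02 F [ 0.84  0.57 -0.84] M [-0.007  0.006  0.015] op 15.6 t 17.7 q6 -0.26
```

```bash
for i in 1 2; do python3 -m crank '{"translation":[[0,0.003,0],[0,0.003,0],[0,0.003,0],[0,0.003,0]],"rotation":[[0,0,0],[0,0,0],[0,0,0],[0,0,0]],"claw":[10,10,10,10]}' >/dev/null
python3 p.py 0.5025 -0.1360 0.1763 90|tail -1; done
```

```text
now [ 0.503  -0.134   0.1768] yaw 90.07 tilt 0.01 F [-0.03 -1.12 -1.28] M [-0.276  0.028  0.014] op 15.0 t 18.1 q6 -0.26
now [ 0.503  -0.1334  0.1767] yaw 90.07 tilt 0.01 F [-0.86 -2.11 -0.52] M [-0.382  0.017  0.057] op 15.2 t 18.5 q6 -0.26
```

```bash
python3 -m crank '{"translation":[[-0.001,-0.002,0.02],[-0.001,-0.002,0.04],[-0.001,-0.002,0.06],[-0.001,-0.002,0.08],[-0.001,-0.002,0.085],[-0.001,-0.002,0.085]],"rotation":[[0,0,0],[0,0,0],[0,0,0],[0,0,0],[0,0,0],[0,0,0]],"claw":[10,10,10,10,10,10]}' >/dev/null
python3 p.py 0.5025 -0.1336 0.1538 90
python3 -m crank '{"translation":[[0,0,0.007],[0,0,0.014],[0,0,0.014],[0,0,0.014]],"rotation":[[0,0,0],[0,0,0],[0,0,0],[0,0,0]],"claw":[10,10,10,10]}' >/dev/null
python3 p.py 0.5025 -0.1336 0.1538 90
for i in 1 2 3; do python3 -m crank '{"translation":[[0,0,0],[0,0,0]],"rotation":[[0,0,0],[0,0,0]],"claw":[10,10]}' >/dev/null; python3 p.py 0.5025 -0.1336 0.1538 90|tail -1; done
```

```text
trans [0.0021 0.001  0.028 ] rot [ 0.     -0.0002  0.0004] dist 0.0056
now [ 0.5029 -0.1338  0.1594] yaw 90.07 tilt 0.03 F [-0.41 -2.23 -2.95] M [-0.685  0.04   0.01 ] op 15.3 t 19.1 q6 -0.26
trans [0.0034 0.0009 0.0154] rot [0.     0.     0.0004] dist 0.0032
now [ 0.5032 -0.1338  0.1569] yaw 90.08 tilt 0.0 F [ 0.72 -3.26 -2.71] M [-0.771 -0.24   0.052] op 15.7 t 19.5 q6 -0.26
now [ 0.5032 -0.1338  0.1569] yaw 90.08 tilt 0.0 F [ 1.01 -3.13 -1.94] M [-0.713 -0.246 -0.008] op 15.3 t 19.7 q6 -0.26
now [ 0.5031 -0.1338  0.1569] yaw 90.08 tilt 0.0 F [ 1.25 -2.96 -2.61] M [-0.716 -0.268 -0.02 ] op 15.4 t 19.9 q6 -0.26
now [ 0.5031 -0.1338  0.1569] yaw 90.08 tilt 0.0 F [-0.13 -2.72 -2.42] M [-0.748 -0.268 -0.025] op 15.4 t 20.1 q6 -0.26
```

```bash
python3 -m crank '{"translation":[[0,-0.002,0],[0,-0.002,0],[0,-0.002,0.005],[0,-0.002,0.01],[0,-0.002,0.01],[0,-0.002,0.01]],"rotation":[[0,0,0],[0,0,0],[0,0,0],[0,0,0],[0,0,0],[0,0,0]],"claw":[10,10,10,10,10,10]}' >/dev/null
for i in 1 2 3 4; do  python3 p.py 0.5025 -0.1336 0.1538 90|tail -1;python3 -m crank '{"translation":[[0,0,0],[0,0,0]],"rotation":[[0,0,0],[0,0,0]],"claw":[10,10]}' >/dev/null; done
```

```text
now [ 0.5032 -0.134   0.1549] yaw 90.08 tilt 0.02 F [0.73 1.4  0.32] M [ 0.418 -0.201  0.054] op 15.4 t 20.7 q6 -0.26
now [ 0.5032 -0.1341  0.1549] yaw 90.08 tilt 0.02 F [0.87 2.89 1.84] M [ 0.613 -0.227  0.059] op 15.4 t 20.9 q6 -0.26
now [ 0.5032 -0.1341  0.1549] yaw 90.08 tilt 0.02 F [1.86 3.63 0.76] M [ 0.732 -0.254  0.058] op 15.4 t 21.1 q6 -0.26
now [ 0.5032 -0.1341  0.1549] yaw 90.08 tilt 0.01 F [1.29 3.18 1.24] M [ 0.875 -0.346  0.01 ] op 15.5 t 21.3 q6 -0.26
```

```bash
python3 -m crank '{"translation":[[0,0.001,0],[0,0.001,0],[0,0.001,0.003],[0,0.001,0.003],[0,0.001,0.003]],"rotation":[[0,0,0],[0,0,0],[0,0,0],[0,0,0],[0,0,0]],"claw":[10,10,10,10,10]}' >/dev/null
for i in 1 2 3 4 5 6; do  python3 p.py 0.5025 -0.1336 0.1538 90|tail -1;python3 -m crank '{"translation":[[0,0,0],[0,0,0]],"rotation":[[0,0,0],[0,0,0]],"claw":[10,10]}' >/dev/null; done
```

```text
now [ 0.5031 -0.134   0.1543] yaw 90.08 tilt 0.0 F [0.46 2.62 3.78] M [ 0.611 -0.197  0.056] op 15.1 t 22.0 q6 -0.26
now [ 0.5032 -0.134   0.1543] yaw 90.07 tilt 0.01 F [0.29 2.53 4.14] M [ 0.619 -0.069  0.038] op 15.4 t 22.2 q6 -0.26
now [ 0.5032 -0.134   0.1543] yaw 90.07 tilt 0.01 F [-0.83  1.87  4.74] M [ 0.621 -0.137 -0.01 ] op 15.0 t 22.4 q6 -0.26
now [ 0.5032 -0.134   0.1543] yaw 90.07 tilt 0.01 F [0.54 2.66 3.03] M [ 0.511 -0.181  0.042] op 15.4 t 22.6 q6 -0.26
now [ 0.5032 -0.134   0.1543] yaw 90.08 tilt 0.0 F [0.06 2.03 3.77] M [ 0.526 -0.168  0.064] op 15.3 t 22.8 q6 -0.26
now [ 0.5031 -0.134   0.1543] yaw 90.08 tilt 0.0 F [0.14 1.25 4.33] M [ 0.495 -0.188 -0.011] op 15.3 t 23.0 q6 -0.26
```

```bash
python3 -m crank '{"translation":[[0,0.0007,0],[0,0.0007,0],[0,0.0007,0],[0,0.0007,0],[0,0.0007,0]],"rotation":[[0,0,0],[0,0,0],[0,0,0],[0,0,0],[0,0,0]],"claw":[10,10,10,10,10]}' >/dev/null
for i in 1 2 3 4; do  python3 p.py 0.5025 -0.1336 0.1538 90|tail -1;python3 -m crank '{"translation":[[0,0,0],[0,0,0],[0,0,0]],"rotation":[[0,0,0],[0,0,0],[0,0,0]],"claw":[10,10,10]}' >/dev/null; done
python3 - <<'E'
from h import *
for n in("scene","top"):
    f=grab_frame(n)[:,:,::-1]; cv2.imwrite(f"pics/{n}6.png",f)
t=cv2.imread('pics/top6.png'); s=cv2.imread('pics/scene6.png')
c=lambda im,x,y,w,h,k: cv2.resize(im[y:y+h,x:x+w],None,fx=k,fy=k,interpolation=cv2.INTER_CUBIC)
cv2.imwrite('pics/z6.png',np.hstack([c(t,265,160,80,80,5),c(s,190,120,80,80,5)]))
E
```

```text
now [ 0.5031 -0.1339  0.1543] yaw 90.07 tilt 0.01 F [1.69 1.29 2.81] M [ 0.173 -0.238  0.033] op 15.4 t 23.7 q6 -0.26
now [ 0.5031 -0.1339  0.1543] yaw 90.07 tilt 0.01 F [0.92 0.29 1.44] M [-0.024 -0.299 -0.016] op 15.4 t 24.0 q6 -0.26
now [ 0.5031 -0.1339  0.1543] yaw 90.07 tilt 0.0 F [ 0.17 -0.08  1.54] M [-0.094 -0.275  0.01 ] op 15.2 t 24.3 q6 -0.26
now [ 0.5031 -0.1339  0.1543] yaw 90.07 tilt 0.0 F [ 0.32 -0.5   1.3 ] M [-0.089 -0.267  0.011] op 15.4 t 24.6 q6 -0.26
```

View pics/z6.png

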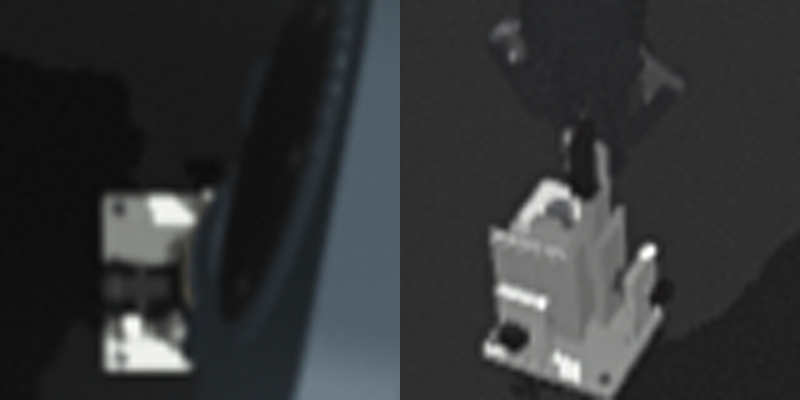

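View pics/scene6.png

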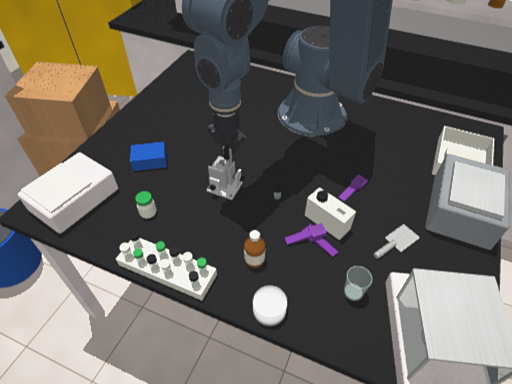

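```bash
python3 -m crank '{"translation":[[0,0,0.002],[0,0,0.004],[0,0,0.004],[0,0,0.004],[0,0,0.004]],"rotation":[[0,0,0],[0,0,0],[0,0,0],[0,0,0],[0,0,0]],"claw":[10,10,10,10,10]}' >/dev/null
for i in 1 2 3 4; do  python3 p.py 0.5025 -0.1336 0.1538 90|tail -1;python3 -m crank '{"translation":[[0,0,0],[0,0,0],[0,0,0]],"rotation":[[0,0,0],[0,0,0],[0,0,0]],"claw":[10,10,10]}' >/dev/null; done; python3 p.py 0.5025 -0.1336 0.1538 90|tail -1
```

```text
now [ 0.5031 -0.1338  0.1534] yaw 90.07 tilt 0.01 F [0.61 0.06 0.25] M [-0.054 -0.156 -0.021] op 15.3 t 25.5 q6 -0.26
now [ 0.5031 -0.1338  0.1534] yaw 90.08 tilt 0.01 F [ 0.12 -0.02  0.37] M [-0.031 -0.098  0.03 ] op 15.2 t 25.8 q6 -0.26
now [ 0.5031 -0.1338  0.1534] yaw 90.08 tilt 0.01 F [ 0.04 -0.22 -0.45] M [-0.018 -0.114  0.002] op 15.3 t 26.1 q6 -0.26
now [ 0.5031 -0.1338  0.1535] yaw 90.08 tilt 0.01 F [-0.5  -0.43 -0.8 ] M [0.031 0.036 0.092] op 15.0 t 26.4 q6 -0.26
now [ 0.5031 -0.1338  0.1534] yaw 90.08 tilt 0.01 F [ 0.84 -0.23 -2.15] M [0.004 0.017 0.023] op 15.3 t 26.7 q6 -0.26
```

```bash
python3 -m crank '{"translation":[[0,0,0.0005],[0,0,0.001],[0,0,0.0015],[0,0,0.002],[0,0,0.0025],[0,0,0.003],[0,0,0.0035],[0,0,0.004],[0,0,0.004],[0,0,0.004]],"rotation":[[0,0,0],[0,0,0],[0,0,0],[0,0,0],[0,0,0],[0,0,0],[0,0,0],[0,0,0],[0,0,0],[0,0,0]],"claw":[10,10,10,10,10,10,10,10,10,10]}' >/dev/null
for i in 1 2 3 4 5 6; do  python3 p.py 0.5025 -0.1336 0.1538 90|tail -1;python3 -m crank '{"translation":[[0,0,0],[0,0,0],[0,0,0]],"rotation":[[0,0,0],[0,0,0],[0,0,0]],"claw":[10,10,10]}' >/dev/null; done; python3 p.py 0.5025 -0.1336 0.1538 90|tail -1
```

```text
now [ 0.5032 -0.1338  0.1528] yaw 90.08 tilt 0.01 F [-0.06  1.37  3.29] M [0.258 0.014 0.063] op 15.0 t 27.7 q6 -0.26
now [ 0.5032 -0.1339  0.1527] yaw 90.08 tilt 0.01 F [-0.07  2.27  3.04] M [ 0.277 -0.062  0.085] op 15.5 t 28.0 q6 -0.26
now [ 0.5032 -0.1338  0.1527] yaw 90.07 tilt 0.01 F [0.78 2.12 4.16] M [ 0.365 -0.166 -0.013] op 15.4 t 28.3 q6 -0.26
now [ 0.5032 -0.1338  0.1527] yaw 90.08 tilt 0.0 F [0.29 1.57 3.56] M [ 0.307 -0.14  -0.001] op 15.2 t 28.6 q6 -0.26
now [ 0.5032 -0.1339  0.1527] yaw 90.07 tilt 0.0 F [0.66 1.13 4.53] M [ 0.333 -0.211  0.032] op 15.6 t 28.9 q6 -0.26
now [ 0.5031 -0.1338  0.1527] yaw 90.07 tilt 0.0 F [0.96 1.19 3.96] M [ 0.352 -0.309  0.047] op 15.1 t 29.2 q6 -0.26
now [ 0.5031 -0.1338  0.1527] yaw 90.08 tilt 0.0 F [1.3  0.93 4.02] M [ 0.313 -0.297  0.01 ] op 15.7 t 29.5 q6 -0.26
```

The readings are steady: about 5.4 N of upward drag after allowing for the gauge's weight, and only about 1 N sideways. The plate is pressed back roughly 2.5 mm by geometry. Handing in.

```bash
python3 -c "
from plant import *
print(hand_in())"
```

```text
the job is handed in; nothing more can be done
None
```

I measured both gaps with the flat-handled gauge and handed in at about 29.5 s, still holding it snug in the narrow gap. The plate deflections below come from arm position and blade taper; I couldn't read them in the images.

- **Wide gap:** I took the gauge from its stand and lowered it until it dragged at about 4 N up, with under 1 N sideways. By geometry the plate was pressed back about 2.3–2.5 mm. I held it there for about 2 s, lifted it clear and gave it a quarter turn.
- **Narrow gap:** It sits at the depth where it drags: about 5.4 N up and 1 N sideways. It is upright (tilt under 0.1°), bears on both core and plate, and presses the plate back about 2.5 mm. These readings held steady for the last 1.5 s.

**What didn't go cleanly:**
- **Centring:** In both gaps the gauge first bore on one side with about 3–6 N. I re-centred it by small shifts.
- **Narrow depth:** On one attempt the drag faded and reversed after a step down. I reset it with a slow extra 0.6 mm descent, so the final depth was reached in small steps.
- **Purple look-alikes:** All three toppled early on. They stood upright on their tips, my fingertips never came below about 185 mm before they fell, and I felt no contact, so I don't think the arm touched them.
- **Everything else:** In the last scene picture, the pin, stand and other items look unmoved.

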